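# Bench-check a brake unit with its ratchet hand lever

## Robot

A 6-joint arm with a two-finger parallel gripper is mounted at the origin on the work surface. World frame = base frame: x ahead of the robot, y to its left, z up, the work surface at z = 0. Lengths are in m, angles in degrees, forces in N, time in s.
With the tool pointing down it reaches from about 0.35 to 0.875 m from the base axis. Payload 15.5 kg.
Tool frame: the origin (TCP) lies midway between the tips of the shut fingers; the grasp point (between the pads) lies 19 mm behind it; z points along the fingers, y is the line along which they close (so a half turn about z gives the same grasp; the last joint's range is limited). The gripper opens to 85 mm and grips with 20 to 120 N. Pads are 22 mm wide; open, the fingers measure 114 mm over their backs; the gripper's body (76 mm by 85 mm) begins 54 mm behind the grasp point. The pads swing forward as they close: fully open they stand 13 mm farther back than shut.
Start: joints at [67.408, 28.281, 77.091, -0, 74.628, -5.472], TCP at [0.184, 0.597, 0.231] pointing down, gripper open.
Joint ranges: [-166.48, 166.48], [-47.26, 123.95], [12.59, 153.08], [-70.14, 250.14], [6.76, 159.57], [-176.63, 176.63]. Speed limits (degrees/s): [108.29, 108.29, 147.25, 172.46, 172.46, 172.46].

## Interface

Orientations are given as [roll, pitch, yaw] about the fixed x, y, z axes, in that order (R = Rz(yaw) Ry(pitch) Rx(roll)).
In Python, from workcell import manip gives the robot as it stands. Calls block until the motion is done:
- manip.movep(position, orientation): joint-space move of the TCP to a pose.
- manip.move_linear(position, vel=0.15, rot=None, f_stop=None): straight line of the TCP; rot=None keeps the orientation; vel is the mean speed in m/s. With f_stop (N) it stops when the force on the tool has changed by that much, and returns True; else False.
- manip.move_j(angles): joint-space move.
- manip.grip(opening, grip_force=None): opening from 0.0 (shut) to 1.0 (fully open); grip_force is the grip in N (None keeps the last); returns when the fingers have stopped.
- manip.hold(seconds).
- manip.inverse_kinematics(position, orientation): joint angles nearest the present ones, or None.
- manip.sense(): the state.
- manip.capture(name): name is "scene" or "top" or "wrist"; returns a dict with "color" (480x640x3 uint8, red, green, blue), "depth" (480x640 float32, m along the optical axis (not along the pixel's ray), 0 where there is no reading), "fov_y" (degrees; the focal length in pixels is half the picture's height over the tangent of half this angle, whatever the lens; pixels are square), "cx", "cy" (the principal point, pixels), "origin" and "orientation" of the camera in the world. Camera axes: x right, y up, looking along -z (the intrinsics and any distortion apply to the point x, -y, -z); pixel columns grow to the right and rows downward; lengths in m; the calibration is good to about 2 mm. A picture is of the moment at which its call begins.
A pose or a line that the arm cannot do raises manip.PlanningError and nothing moves.
- manip.hand_in(): hands the job in; it is judged then, once.
Trained networks look in a picture, given as the dict that the camera call returned (one of the last four; its "shot" number tells which), for a name from the list of things; names that differ only in an ending like _2 or _b are one class to them, and where a whole thing is asked for, a point or a joint stands for the part that bears it (a point fixed in the world has none). Each returns a list of dicts, best first, with "score" (0 to 1); they miss things now and then, are a little off and sometimes report something else, mostly with a low value. They report only what shows in the picture. A call takes as long as a camera call.
- manip.recognise(picture, thing): "box" ([left, top, right, bottom] in pixels, round what is visible of it).
- manip.silhouettes(picture, thing): "pixels" (480x640 bool, what is visible of it) and "box" ([left, top, right, bottom] in pixels, round what is visible of it).
- manip.place_of(picture, thing): "at" ([column, row] in pixels: a listed point, or the origin of a listed thing).
The state is a dict: "t": time; "joint_pos": joint angles; "dq": joint speeds; "tau": joint torques, N m; "ee_pos": TCP position; "orientation": TCP orientation; "wrist_force": force on the tool from outside, world axes, zero at the start; "ft_torque": the same for the moment, N m; "grip_width": opening from 0.0 (shut) to 1.0 (fully open); "gripper_force": force on a finger pad.
Only numpy, scipy, OpenCV 4.12 (cv2) and the standard library are available. Lean on these libraries where they do the work, as an engineer would, in place of code of your own. Each camera call takes 0.05 s, during which the arm holds its last target. There are 200 camera calls.

## Task

Check the brake unit on the test stand. Pull its hand lever up click by click until the brake bites, that is until the pull at the middle of the grip has grown by about 10 N over the pull of the free lever, and take your hand off so that the ratchet alone holds the brake on. Then squeeze the release button in the side of the grip, bring the lever down to its rest under control without letting it slam, and let go; never haul the brake far past the bite, and leave the other things on the bench where they are.

Things in the scene. Friction and masses are not known exactly. Their poses are not given: they have to be found in the camera images.
- stand: Fixed test stand: steel base plate 340 x 220 x 12 mm (x -60 to +280 mm) with a grey cowl (x -22 to +68, y -28 to +28, top 135 mm above the bench). Origin on the bench under the lever's hinge. Its -x axis is the way the lever points, y is parallel to the hinge axis, z up. A steel ratchet quadrant of 104 mm radius stands beside the lever at y = +30 to +36 mm.
- brake: The brake unit, a yellow drum 180 mm across and 75 mm high, bolted behind the cowl, 165 mm past the hinge; origin as the stand. The lever's push rod loads its spring shoe. Where that bites differs by unit (lever at 0.05 to 0.65 rad) and cannot be seen. Before it the lever takes about 5 N at the middle of the grip plus bumps of 1 to 2 N at each click; past it the pull grows about 4 N per click.
- push_rod: Short steel push rod fixed to the lever inside the cowl, hidden; it presses on the brake's shoe. Its origin is the centre of the hinge.
- lever (a joint): Angle of the hand lever, rad: 0 at rest, level, pointing along the stand's -x; it grows as the grip is raised, up to 1.08. The ratchet holds it at every 0.1 rad from 0.1 to 1.0; let go between notches it drops to the notch below, and below 0.1 to rest. Its weight and a spring pull it down.
- lever_hinge (a point): Centre of the lever's hinge, 95 mm above the bench; x points along the lever away from the grip, z square to the lever (up at rest); the frame turns with the lever.
- grip (a point): Middle of the black rubber grip, on its centre line, 175 mm from the hinge; axes as the hinge point. The grip is a bar 24 mm wide (along the hinge axis) and 26 mm high, from 130 to 245 mm from the hinge; the steel bar that carries it is 10 mm wide and 22 mm high.
- button (a point): Centre of the outer face of the release button when it is out: a round steel stud, 16 mm across, that sticks 9 mm out of the +y side of the grip, 222 mm from the hinge. The point stays put on the lever when the button is pressed.
- release (a joint): How far the release button is pressed in, m: 0 out, 0.007 fully in (about 12 N; it then stands 2 mm proud). From about 3 mm (9 N) on it frees the ratchet, for as long as it is held in; the lever then drops unless the hand holds it. The clicks do not move it.
- screwdriver: Loose screwdriver lying on the bench, bystander. Origin under its middle.
- terminal_box: Loose open grey box 70 x 70 x 40 mm, bystander. Origin: centre of its underside.
- grease_jar: Loose white jar, 60 mm diameter, 70 mm high, bystander. Origin: centre of its underside.
- end_cap: Loose yellow metal cap, 64 mm diameter, 36 mm high, bystander. Origin: centre of its underside.

How it is judged:
By the outcome, as a careful person would: the job done as asked, in the order asked, and still so for the second after the job is handed in, with the robot touching nothing.
It also fails if it takes over 67 s, if anything falls off the work surface, if the arm or the gripper's body presses on something with over 40 N, if the wrist force passes 120 N, or if a joint passes its speed limit or range.

## Working session

There is one attempt and no reset: what is moved stays moved. The work goes in short steps, each a Python script; the robot and the scene stay as the last script left them, time stands still between calls to the robot, and variables do not carry over. Pictures are saved under pics/ and viewed, at most 10 in all, crops included, and the job is handed in when it is done.

```bash
ls; mkdir -p pics
cat > h.py <<'E'
import numpy as np, cv2
from scipy.spatial.transform import Rotation as R
from workcell import manip
def Rc(p):
    o=np.array(p["orientation"],float)
    return o if o.shape==(3,3) else R.from_euler('xyz',o,degrees=True).as_matrix()
def ray(p,uv):
    f=240/np.tan(np.radians(p["fov_y"]/2))
    d=np.array([(uv[0]-p["cx"])/f,-(uv[1]-p["cy"])/f,-1.])
    return np.array(p["origin"]),Rc(p)@d
def deproj(p,uv):
    z=p["depth"][int(round(uv[1])),int(round(uv[0]))]; o,d=ray(p,uv); return o+z*d
def cloud(p,mask=None):
    f=240/np.tan(np.radians(p["fov_y"]/2)); v,u=np.mgrid[:480,:640]; z=p["depth"]
    m=(z>0) if mask is None else (z>0)&mask
    c=np.stack([(u-p["cx"])/f*z,-(v-p["cy"])/f*z,-z],-1)[m]
    return c@Rc(p).T+np.array(p["origin"])
def tri(a,ua,b,ub):
    A=np.zeros((3,3));y=np.zeros(3)
    for p,u in((a,ua),(b,ub)):
        o,d=ray(p,u);d/=np.linalg.norm(d);M=np.eye(3)-np.outer(d,d);A+=M;y+=M@o
    return np.linalg.solve(A,y)
def save(p,n): cv2.imwrite(f"pics/{n}.png",p["color"][...,::-1])
E
python3 - <<'E'
from h import *
np.set_printoptions(precision=4,suppress=True)
P={n:manip.capture(n) for n in("scene","top")}
for n,p in P.items():
    save(p,n); print(n,p["fov_y"],p["cx"],p["cy"],p["origin"],p["orientation"],[k for k in p])
    for t in("lever_hinge","grip","button","stand","brake","screwdriver","terminal_box","grease_jar","end_cap"):
        r=manip.place_of(p,t)
        for q in r[:2]: print(t,q["at"],round(q["score"],2),deproj(p,q["at"]))
s=manip.sense();print(s)
cv2.imwrite("pics/both.png",cv2.resize(np.vstack([P["scene"]["color"],P["top"]["color"]])[...,::-1],(400,600)))
E
```

```text
pics
scene 53.033982165843426 314.9771352426551 242.52195114112945 [ 1.1987 -0.1924  0.6302] [50.1613  0.2429 75.2063] ['color', 'depth', 'fov_y', 'cx', 'cy', 'origin', 'orientation', 'shot']
grip [422.8, 212.7] 0.79 [0.5647 0.1758 0.1102]
button [430.5, 199.7] 0.82 [0.3929 0.2893 0.0033]
stand [430.7, 318.0] 0.92 [0.783  0.092  0.0883]
brake [425.0, 316.2] 0.55 [0.7665 0.0927 0.0739]
screwdriver [527.3, 234.0] 0.91 [0.5588 0.4294 0.0027]
terminal_box [321.4, 235.9] 0.73 [0.4822 0.0074 0.0268]
grease_jar [317.3, 279.0] 0.74 [ 0.6076 -0.0346  0.0357]
grease_jar [426.7, 313.0] 0.38 [0.7687 0.093  0.0835]
end_cap [547.0, 306.1] 0.67 [0.7576 0.3304 0.0203]
top 53.85228194754405 327.05087598834933 232.70300538241548 [ 0.3265 -0.0188  1.1317] [ 14.1499  -0.2413 -86.2304] ['color', 'depth', 'fov_y', 'cx', 'cy', 'origin', 'orientation', 'shot']
lever_hinge [266.9, 175.8] 0.65 [0.6998 0.1368 0.135 ]
grip [239.5, 246.1] 0.57 [0.5411 0.1858 0.1067]
button [224.4, 261.5] 0.72 [0.505  0.2159 0.103 ]
stand [277.1, 184.7] 0.66 [0.6892 0.1153 0.1101]
screwdriver [147.9, 242.6] 0.75 [0.5533 0.4244 0.0192]
screwdriver [266.7, 175.7] 0.39 [0.7    0.1372 0.1351]
terminal_box [314.4, 296.0] 0.83 [0.4536 0.015  0.0031]
grease_jar [333.7, 242.3] 0.75 [ 0.5721 -0.0224  0.0704]
grease_jar [193.0, 178.9] 0.24 [0.7229 0.3383 0.0184]
end_cap [193.9, 177.6] 0.93 [0.7264 0.3365 0.0184]
{'t': 1.0, 'joint_pos': array([67.4069, 28.2798, 77.091 , -0.0009, 74.6276, -5.4718]), 'dq': array([ 0.0958,  0.0264, -0.0098,  0.0267,  0.0139, -0.0434]), 'tau': array([  0.0011, -88.2064, -38.4261,   0.0003,   0.0007,   0.    ]), 'ee_pos': array([0.184 , 0.5973, 0.2313]), 'orientation': array([179.9985,   0.001 , 162.8789]), 'wrist_force': array([0.0913, 0.291 , 0.2899]), 'ft_torque': array([ 0.029 , -0.0046,  0.0122]), 'gripper_force': 0.0, 'grip_width': 0.9988651690340288}
```

View pics/scene.png

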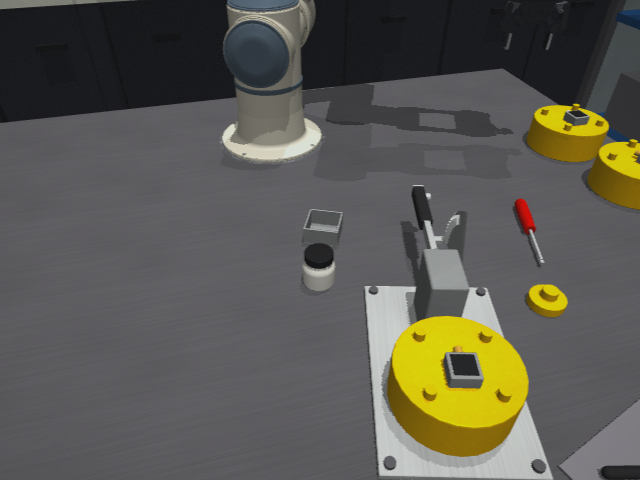

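View pics/top.png

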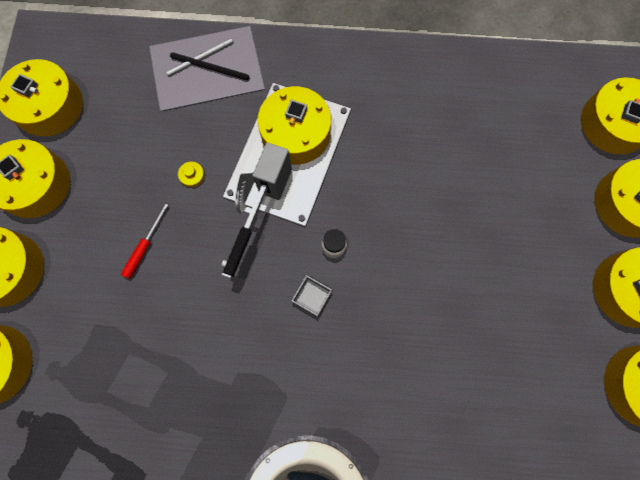

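Both views show the lever with black grip (top image ~(237,252)), button on its left end at (225,268), and cowl at (270,170); jar and box lie to its right (world −y), clear of the lever plane. Next: two wrist views above the lever.

Run:
```python
from h import *
np.set_printoptions(precision=4,suppress=True)
W=[]
for i,pos in enumerate([(0.50,0.17,0.34),(0.56,0.24,0.34)]):
    manip.movep(pos,[180,0,162.9]); manip.hold(0.3)
    p=manip.capture("wrist"); W.append(p); save(p,f"w{i}"); print(manip.sense()["t"],p["origin"],p["orientation"])
D=[]
for p in W:
    d={}
    for t in("lever_hinge","grip","button"):
        r=manip.place_of(p,t)
        for q in r[:2]: print(t,np.array(q["at"]),round(q["score"],2),deproj(p,q["at"]))
        if r:d[t]=r[0]["at"]
    r=manip.silhouettes(p,"lever")
    D.append(d)
    dark=(p["color"].max(2)<45)
    c=cloud(p,dark); c=c[(c[:,2]>.095)&(c[:,2]<.125)]
    if len(c)>20:
        m=c.mean(0);u=np.linalg.svd(c-m,full_matrices=False)[2][0]; s=(c-m)@u
        n=np.array([-u[1],u[0],0]); w=(c-m)@n
        print("dark grip n",len(c),m,u,np.degrees(np.arctan2(u[1],u[0])),"s",np.percentile(s,[1,99]),"w",np.percentile(w,[1,99]),"ztop",np.percentile(c[:,2],[10,50,90]))
    if r:
        c=cloud(p,r[0]["pixels"]);print("sil",r[0]["score"],len(c),c.min(0),c.max(0))
for t in D[0]:
    if t in D[1]: print("tri",t,tri(W[0],D[0][t],W[1],D[1][t]))
np.savez("w.npz",**{f"{k}{i}":W[i][k] for i in(0,1) for k in W[i]})
cv2.imwrite("pics/wb.png",cv2.resize(np.hstack([w["color"] for w in W])[...,::-1],(800,300)))
```

```text
3.3083 [0.431  0.1913 0.4835] [-16.6     -0.0182  72.9052]
4.1167 [0.4908 0.2604 0.4839] [-16.6273  -0.032   72.8372]
lever_hinge [347.6 369.1] 0.81 [0.6899 0.1412 0.1309]
grip [350.1 229.4] 0.66 [0.5377 0.189  0.1103]
button [369.6 186.5] 0.79 [0.5196 0.2294 0.0009]
dark grip n 540 [0.5284 0.1879 0.1063] [ 0.9552 -0.2958 -0.0077] -17.207775456214126 s [-0.0518  0.1675] w [-0.0086  0.0156] ztop [0.104  0.1068 0.1084]
sil 0.87 3565 [ 0.4726  0.1397 -0.0014] [0.6926 0.2224 0.1119]
grip [273.6 198.4] 0.59 [0.5422 0.1909 0.1096]
button [290.9 154.9] 0.71 [0.5096 0.2112 0.0006]
dark grip n 1462 [0.5196 0.1958 0.1074] [ 0.9597 -0.2805 -0.0176] -16.293371208708518 s [-0.0408  0.0676] w [-0.0118  0.0105] ztop [0.1043 0.1081 0.1096]
sil 0.89 4057 [ 0.4727  0.1251 -0.0007] [0.6922 0.2217 0.1117]
tri grip [0.5438 0.1882 0.0919]
tri button [0.5048 0.2214 0.0891]
```

View pics/wb.png

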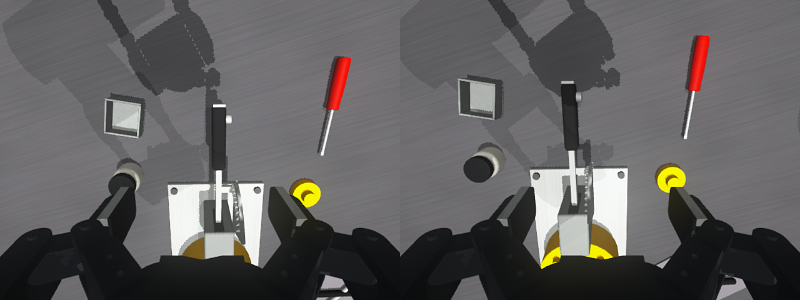

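Run:
```python
from h import *
np.set_printoptions(precision=4,suppress=True)
w=np.load("w.npz")
for i in(0,1):
    p={k[:-1]:w[k] for k in w.files if k[-1]==str(i)}
    c=cloud(p); g=np.array([.5438,.1882]); th=np.radians(-16.6)
    for it in range(4):
        x=np.array([np.cos(th),np.sin(th)]);y=np.array([-x[1],x[0]])
        d=c[:,:2]-g; s=d@x; v=d@y
        m=(c[:,2]>.1)&(c[:,2]<.118)&(abs(v)<.018)&(s>-.09)&(s<.06)
        # per-slice mid of edges
        S=[];V=[]
        for a in np.arange(-.068,.04,.004):
            k=m&(s>a)&(s<a+.004)
            if k.sum()>5: S.append(a+.002);V.append((v[k].min()+v[k].max())/2)
        q=np.polyfit(S,V,1); th+=np.arctan(q[0]); g=g+q[1]*y
    print(np.degrees(th),g,"s range",s[m].min(),"width",np.ptp(v[m]),"z",np.median(c[m,2]),len(S),np.std(np.array(V)-np.polyval(q,S)))
    b=(c[:,2]>.07)&(c[:,2]<.11)&(v>.013)&(v<.03)&(s>-.07)&(s<-.02)
    if b.any(): print("button s",s[b].min(),s[b].max(),"v max",v[b].max(),b.sum())
```

```text
-17.595330971370178 [0.5436 0.1874] s range -0.0713412900165719 width 0.03103574855505288 z 0.10830564224881381 28 0.0012555508511626608
button s -0.053025794541932264 -0.039251502227374765 v max 0.019580687473930894 84
-17.65593221637573 [0.5437 0.1878] s range -0.07098095733077964 width 0.03178951033815782 z 0.10829862170052557 28 0.0011797889600006087
button s -0.05319358566706813 -0.03773575583282725 v max 0.01943290599076464 109
```

Run:
```python
from h import *
np.set_printoptions(precision=4,suppress=True)
w=np.load("w.npz")
for i in(0,1):
    p={k[:-1]:w[k] for k in w.files if k[-1]==str(i)}
    c=cloud(p); g=np.array([.5438,.1882]); th=np.radians(-16.9)
    for it in range(5):
        x=np.array([np.cos(th),np.sin(th)]);y=np.array([-x[1],x[0]])
        d=c[:,:2]-g; s=d@x; v=d@y
        m=(c[:,2]>.105)&(c[:,2]<.118)&(abs(v)<.018)&(s>-.09)&(s<.06)
        S=[];V=[]
        for a in np.arange(-.068,.04,.004):
            k=m&(s>a)&(s<a+.004)
            if k.sum()>5 and not -.06<a<-.035: S.append(a+.002);V.append((v[k].min()+v[k].max())/2)
        q=np.polyfit(S,V,1); th+=np.arctan(q[0]); g=g+q[1]*y
    b=(c[:,2]>.07)&(c[:,2]<.11)&(v>.013)&(v<.03)&(s>-.07)&(s<-.02)
    print(np.degrees(th),g,s[m].min(),s[m].max(),"width",np.ptp(v[m]),len(S),"button s",s[b].mean(),"v",v[b].max())
    # stand plate edges & bar: cowl top
    k=(c[:,2]>.125)&(c[:,2]<.145)&(s>.1)&(abs(v)<.05)
    if k.any(): print("cowl",s[k].min(),v[k].min(),v[k].max())
# test IK of tilted poses
from h import manip
th=np.radians(-16.9);x=np.array([np.cos(th),np.sin(th),0]);y=np.array([-x[1],x[0],0]);z=np.array([0,0,1.])
H=np.array([.5438,.1882,0])+.175*x; H[2]=.095
for rel in(50,60,70):
  for a in(0,.3,.6,.9,1.0):
    for r in(.175,.222):
      u=-np.cos(a)*x+np.sin(a)*z; n=np.sin(a)*x+np.cos(a)*z
      back=np.cos(np.radians(rel))*u+np.sin(np.radians(rel))*n; t=-back
      M=np.c_[np.cross(y,t),y,t]; e=R.from_matrix(M).as_euler('xyz',degrees=True)
      j=manip.inverse_kinematics(H+r*u+.019*t,e)
      print(rel,a,r,None if j is None else np.round(j,0))
```

```text
-16.13553931786047 [0.5434 0.187 ] -0.071175049015781 0.05998144029703249 width 0.02862022026519838 22 button s -0.046044915894905517 v 0.020995522118155478
cowl 0.10005863517767992 -0.02855440555379376 0.029855795874878396
-16.469154460627536 [0.5435 0.1873] -0.07104198303389342 0.0599542331381195 width 0.02803311745725969 22 button s -0.04561026790942016 v 0.02082638688428442
cowl 0.10069439151581148 -0.027759166138831202 0.03630668258640982
50 0 0.175 None
50 0 0.222 None
50 0.3 0.175 [ 20.  28. 104. -26.  32. -33.]
50 0.3 0.222 [ 23.  25. 108. -28.  33. -28.]
50 0.6 0.175 [ 13.  28.  88.  -3.  59. -58.]
50 0.6 0.222 [ 15.  24.  91.  -3.  61. -56.]
50 0.9 0.175 [  8.  34.  70.   5.  87. -66.]
50 0.9 0.222 [  9.  31.  71.   5.  89. -65.]
50 1.0 0.175 [  6.  38.  63.   7.  96. -67.]
50 1.0 0.222 [  7.  34.  64.   7.  98. -66.]
60 0 0.175 [ 23.  34. 112. -61.  22.   6.]
60 0 0.222 [ 27.  33. 116. -67.  22.  16.]
60 0.3 0.175 [ 17.  29.  98. -10.  43. -50.]
60 0.3 0.222 [ 19.  25. 102. -11.  43. -46.]
60 0.6 0.175 [ 11.  31.  82.   2.  71. -63.]
60 0.6 0.222 [ 12.  27.  85.   2.  72. -61.]
60 0.9 0.175 [  6.  39.  63.   8.  98. -67.]
60 0.9 0.222 [  7.  35.  65.   9. 100. -66.]
60 1.0 0.175 [  5.  43.  56.  10. 107. -68.]
60 1.0 0.222 [  5.  39.  57.  11. 109. -66.]
70 0 0.175 [ 20.  33. 106. -26.  28. -32.]
70 0 0.222 [ 23.  31. 110. -30.  26. -24.]
70 0.3 0.175 [ 14.  31.  92.  -2.  55. -59.]
70 0.3 0.222 [ 16.  27.  96.  -2.  54. -56.]
70 0.6 0.175 [  8.  35.  75.   6.  83. -66.]
70 0.6 0.222 [ 10.  31.  79.   6.  83. -65.]
70 0.9 0.175 [  5.  44.  56.  12. 109. -68.]
70 0.9 0.222 [  5.  40.  59.  12. 110. -66.]
70 1.0 0.175 [  4.  48.  49.  14. 118. -67.]
70 1.0 0.222 [  4.  44.  51.  14. 119. -66.]
```

```bash
cat >> h.py <<'E'
np.set_printoptions(precision=4,suppress=True)
th=np.radians(-16.4);X=np.array([np.cos(th),np.sin(th),0]);Y=np.array([-X[1],X[0],0]);Z=np.array([0,0,1.])
H=np.array([.5437,.1873,0])+.175*X; H[2]=.095
REL=np.radians(75)
def frame(a):
    return -np.cos(a)*X+np.sin(a)*Z, np.sin(a)*X+np.cos(a)*Z
def pose(a,r,back=0,c=0,dn=0,rel=REL):
    u,n=frame(a); t=-(np.cos(rel)*u+np.sin(rel)*n)
    e=R.from_matrix(np.c_[np.cross(Y,t),Y,t]).as_euler('xyz',degrees=True)
    return H+r*u+dn*n+(.019-back)*t+c*Y, e
def go(a,r,back=0,c=0,dn=0,vel=.05,f=None,rel=REL):
    p,e=pose(a,r,back,c,dn,rel); return manip.move_linear(p,vel=vel,rot=e,f_stop=f)
def st(a,k=3):
    F=[];T=[]
    for _ in range(k):
        s=manip.sense();F.append(s["wrist_force"]);T.append(s["ft_torque"])
        if k>1: manip.hold(.02)
    F=np.mean(F,0);T=np.mean(T,0);u,n=frame(a)
    return s,np.array([F@u,F@Y,F@n,T@Y])
E
python3 - <<'E'
from h import *
p,e=pose(0,.175,.09); manip.movep(p,e); manip.hold(.2); s,f=st(0); print(s["t"],f,s["wrist_force"])
go(0,.175,vel=.1); manip.hold(.1); s,f=st(0); print(s["t"],f,s["ee_pos"]-pose(0,.175)[0])
manip.grip(0,40); s,f=st(0); print(s["t"],f,s["ee_pos"]-pose(0,.175)[0],s["grip_width"],s["gripper_force"])
save(manip.capture("wrist"),"g1")
E
```

```text
5.5333 [-0.0197  0.5025 -0.0739  0.1308] [ 0.0002  0.6611 -0.1712]
6.7333 [-0.6835  0.1341 -0.5766  0.1081] [0.0002 0.0001 0.0006]
7.3667 [3.9492 3.1299 4.1092 0.5078] [0.     0.0003 0.0001] 0.2722999564391737 41.08437180519104
```

View pics/g1.png

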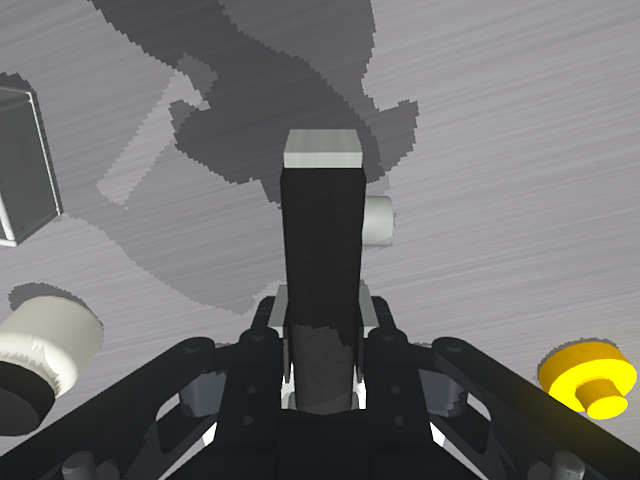

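The grip is held centred between the pads (grip ~(322,300), button free at (378,220)). Lift slowly and log the pull.

Run:
```python
from h import *
L=[]
for a in np.arange(.01,.171,.02):
    go(a,.175,vel=.02); s,f=st(a,2); L.append([a,*f]); print(round(a,2),round(s["t"],2),f)
np.save("L.npy",L)
```

```text
0.01 7.7 [ 1.5963  5.4603 -3.7613  0.3581]
0.03 8.06 [ 1.6327  6.5265 -3.6059  0.3448]
0.05 8.42 [ 1.0806  6.4011 -4.496   0.2854]
0.07 8.78 [ 2.1943  6.876  -3.9842  0.3416]
0.09 9.13 [ 1.8652  6.2943 -2.0789  0.3692]
0.11 9.49 [ 1.8501  7.0836 -3.7994  0.2358]
0.13 9.85 [ 1.1001  7.1718 -4.0632  0.1943]
0.15 10.21 [ 1.644   7.2745 -3.7972  0.166 ]
0.17 10.57 [ 1.6341  6.9893 -3.3322  0.1704]
```

Run:
```python
from h import *
L=list(np.load("L.npy")); k=0
for a in np.arange(.19,.96,.02):
    go(a,.175,vel=.02); s,f=st(a,2); L.append(np.array([a,*f])); print(round(a,2),round(s["t"],2),f)
    k=k+1 if -f[2]>3.8+8 else 0
    if k>=1: break
np.save("L.npy",L)
```

```text
0.19 10.93 [ 1.3005  7.1623 -2.3524  0.1989]
0.21 11.28 [ 0.667   6.6972 -4.0587  0.0594]
0.23 11.64 [ 0.0429  7.3342 -5.3614  0.0059]
0.25 12.0 [ 0.9224  7.2218 -6.0866 -0.0317]
0.27 12.36 [-0.2188  7.8087 -4.9742 -0.134 ]
0.29 12.72 [ 0.6464  7.3745 -5.3714 -0.1053]
0.31 13.07 [ 0.3684  7.916  -6.9639 -0.2195]
0.33 13.43 [-0.1196  7.4635 -7.6732 -0.2754]
0.35 13.79 [-1.1817  8.2696 -9.3633 -0.2464]
0.37 14.15 [-1.1621  8.6758 -9.7586 -0.2357]
0.39 14.51 [-0.7171  8.1332 -9.4558 -0.2628]
0.41 14.87 [ -1.4308   7.9391 -10.9431  -0.3461]
0.43 15.22 [ -1.5572   9.331  -11.1093  -0.3329]
0.45 15.58 [ -2.4128   8.5568 -12.4753  -0.3648]
```

Run:
```python
from h import *
for a in (.47,.49,.51,.525):
    go(a,.175,vel=.02); s,f=st(a,2); print(round(a,3),round(s["t"],2),f)
for a in (.515,.508,.501,.494,.488):
    go(a,.175,vel=.02); s,f=st(a,2); print(round(a,3),round(s["t"],2),f)
    if f[2]>-2: break
```

```text
0.47 15.94 [ -1.8583   9.0393 -12.3508  -0.3232]
0.49 16.3 [ -1.682    8.2536 -12.3902  -0.3233]
0.51 16.66 [ -1.4188   9.0542 -13.3224  -0.3379]
0.525 16.97 [ -1.8896   9.0256 -14.905   -0.3306]
0.515 17.25 [ -3.8683   9.7792 -15.5598  -0.3766]
0.508 17.53 [ -2.5844   8.9868 -13.1787  -0.1978]
0.501 17.82 [-1.2662  7.8782 -8.9053  0.0963]
0.494 18.1 [ 0.533   7.0952 -4.5158  0.3719]
0.488 18.38 [1.9737 7.1464 0.3082 0.6207]
```

Run:
```python
from h import *
a=.49
for c in(.0005,.001,.0015):
    go(a,.175,c=c,vel=.01); s,f=st(a,2); print(c,f)
manip.grip(.75); s,f=st(a); print(s["t"],f,s["grip_width"])
go(a,.175,back=.09,c=.001,vel=.15); manip.hold(.2); s,f=st(a); print(s["t"],f)
W=[manip.capture("wrist")]; save(W[0],"r0")
W.append(manip.capture("scene")); save(W[1],"r1")
r=[manip.place_of(w,t) for w in W for t in("grip","button")]
for q in r: print(q[:1] and (q[0]["at"],q[0]["score"]))
print([pose(.5,.222)[0]])
if r[1] and r[3]:
    b=tri(W[0],r[1][0]["at"],W[1],r[3][0]["at"])-H; print("button ang",np.arctan2(b[2],-b@X),"r",np.hypot(b[2],b@X),"y",b@Y)
if r[0] and r[2]:
    b=tri(W[0],r[0][0]["at"],W[1],r[2][0]["at"])-H; print("grip ang",np.arctan2(b[2],-b@X),"r",np.hypot(b[2],b@X),"y",b@Y)
cv2.imwrite("pics/r.png",cv2.resize(np.hstack([w["color"] for w in W])[...,::-1],(800,300)))
```

```text
0.0005 [ 3.4606  2.0187 -0.9769  0.7749]
0.001 [ 4.4683 -2.7752 -1.5812  0.8386]
0.0015 [ 4.4062 -7.2631 -0.5346  0.8529]
19.75 [-0.3468  0.0017 -0.4235 -0.1041] 0.7512806247108249
20.75 [ 0.0917  0.5098  0.0971 -0.1176]
([321.1, 250.5], 0.97)
([362.2, 178.3], 0.79)
([430.9, 178.3], 0.59)
([442.1, 155.8], 0.91)
[array([0.5204, 0.1942, 0.183 ])]
button ang 0.49945781574364684 r 0.2238871596470279 y 0.022376721935303177
grip ang 0.5096217227390538 r 0.17742173350770588 y -0.000492023978439643
```

View pics/r.png

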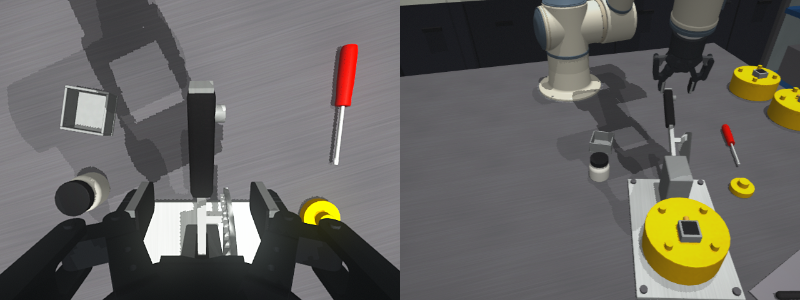

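The lever stands held by the ratchet at ≈0.5 rad, robot clear (wrist view: grip (200,140), button (221,113) in the composite). Next, the button grasp.

Run:
```python
from h import *
a=.5; c=.0008+.0035
manip.hold(.3)
go(a,.222,back=.09,c=c,vel=.15); go(a,.222,c=c,vel=.1); s,f=st(a); print(s["t"],f)
manip.grip(0,60); s,f=st(a); print(s["t"],f,s["grip_width"]*85,s["gripper_force"])
for c in(.0035,.0027,.0018):
    go(a,.222,c=c,vel=.01); s,f=st(a); print(c,s["t"],f,s["grip_width"]*85,s["gripper_force"])
w=manip.capture("wrist"); save(w,"b")
```

```text
22.9083 [ 0.2185  0.121   0.1443 -0.1208]
23.4 [ -4.2129 -28.1692  -9.8737  -0.9007] 22.758210190562075 61.81276559829712
0.0035 23.7 [ -3.908  -22.1661 -10.5007  -0.804 ] 22.852167766635148 62.00732946395874
0.0027 24.0 [ -3.6662 -15.6449 -10.6702  -0.7262] 22.924132870130048 62.10111066699028
0.0018 24.3 [ -2.8592  -9.6117 -11.1981  -0.5943] 23.069968818389786 62.37850874662399
```

View pics/b.png

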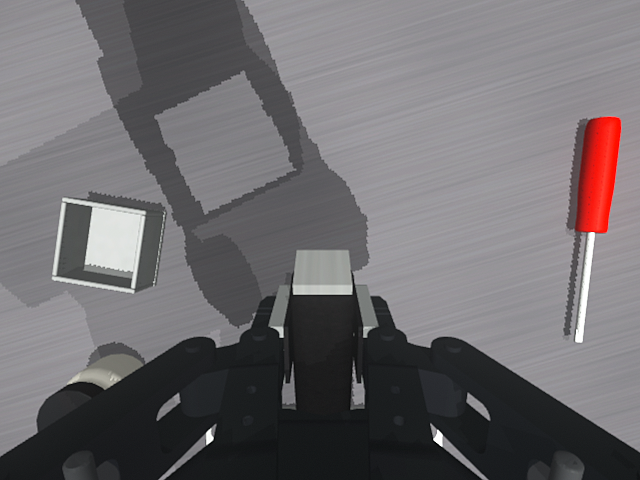

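Pads cover the button near the grip end (322,330) and the tool now carries the lever's load (11 N). Lower a little and check it is free.

Run:
```python
from h import *
for a in(.495,.49,.48,.46,.44):
    go(a,.222,c=.0015,vel=.02); s,f=st(a,2); print(a,round(s["t"],2),f,s["grip_width"]*85)
    if f[2]>-2: break
```

```text
0.495 24.63 [ -2.9676  -7.4088 -10.7653  -0.5944] 22.985272534011344
0.49 24.92 [ -3.5913  -7.2445 -10.4377  -0.6347] 22.93654319551973
0.48 25.21 [ -3.9785  -7.3656 -10.5028  -0.5945] 23.115530133947676
0.46 25.61 [-3.8293 -7.5634 -9.5579 -0.5838] 22.705927323766485
0.44 26.01 [ -3.8977  -7.509  -10.0177  -0.5719] 23.246916614143466
```

Free and under control; bring it down to rest.

Run:
```python
from h import *
for a in list(np.arange(.41,.05,-.03))+[.05,.035,.025,.018,.012,.007,.003,0,-.003,-.006]:
    go(a,.222,c=.0013,vel=.03 if a>.06 else .015); s,f=st(a,2); print(round(a,3),round(s["t"],2),f,round(s["grip_width"]*85,1))
    if f[2]>1.5: break
w=manip.capture("scene"); save(w,"d"); r=manip.place_of(w,"grip"); print(r[:1])
```

```text
0.41 26.41 [-3.5495 -7.224  -9.4417 -0.5216] 22.7
0.38 26.81 [-3.976  -7.1969 -7.8912 -0.5151] 23.0
0.35 27.21 [-3.5546 -7.8679 -7.5671 -0.4809] 22.9
0.32 27.61 [-3.6498 -7.6887 -6.4745 -0.4735] 22.9
0.29 28.01 [-3.4674 -8.0469 -5.8057 -0.4658] 22.7
0.26 28.41 [-3.1846 -8.4935 -5.0258 -0.4264] 22.8
0.23 28.81 [-3.6096 -8.3862 -3.943  -0.4002] 22.9
0.2 29.21 [-3.3295 -8.688  -4.1577 -0.4024] 23.3
0.17 29.61 [-3.2971 -9.4333 -3.0553 -0.3656] 22.9
0.14 30.01 [-4.0732 -9.3495 -3.1374 -0.3746] 23.1
0.11 30.41 [ -3.9167 -10.2255  -2.9278  -0.3987] 23.0
0.08 30.81 [ -3.2589 -10.0336  -3.2426  -0.4343] 23.0
0.05 31.43 [-3.3649 -9.0915 -3.4639 -0.3451] 22.9
0.035 31.82 [ -3.2836 -10.22    -3.8251  -0.3453] 23.1
0.025 32.15 [-3.3278 -8.8569 -3.5658 -0.3261] 23.1
0.018 32.43 [ -1.3723 -10.1578   4.3516  -0.2508] 23.0
[{'at': [422.8, 211.3], 'score': 0.81}]
```

Run:
```python
from h import *
a=.015
go(a,.222,c=.0006,vel=.01); s,f=st(a,2); print(s["t"],f)
manip.grip(1.0); s,f=st(a); print(s["t"],f,s["grip_width"])
go(a,.222,back=.12,c=.0006,vel=.12); manip.hold(.3); s,f=st(a); print(s["t"],f)
W=[manip.capture("wrist"),manip.capture("scene")]
r=[manip.place_of(w,t) for w in W for t in("grip","button")]
for i,t in((0,"grip"),(1,"button")):
    if r[i] and r[i+2]:
        b=tri(W[0],r[i][0]["at"],W[1],r[i+2][0]["at"])-H; print(t,"ang",np.arctan2(b[2],-b@X),"r",np.hypot(b[2],b@X),"y",b@Y)
for t in("screwdriver","terminal_box","grease_jar","end_cap"):
    q=manip.place_of(W[1],t); print(t,q[:1] and q[0]["at"])
cv2.imwrite("pics/e.png",cv2.resize(np.hstack([w["color"] for w in W])[...,::-1],(800,300)))
```

```text
32.8167 [ 5.8899 -5.5998 16.5462  0.4995]
33.4917 [-0.5638  0.8116 -0.2961  0.1031] 1.0036265007929268
34.9917 [ 0.0059 -0.4255 -0.1215  0.0999]
grip ang -0.009872988262166874 r 0.17292223849799984 y 0.0022255828590339102
button ang -0.0025335082636464158 r 0.2209279037748552 y 0.023371691229128667
screwdriver []
terminal_box [325.7, 237.3]
grease_jar [319.9, 278.6]
end_cap [544.5, 305.9]
```

View pics/e.png

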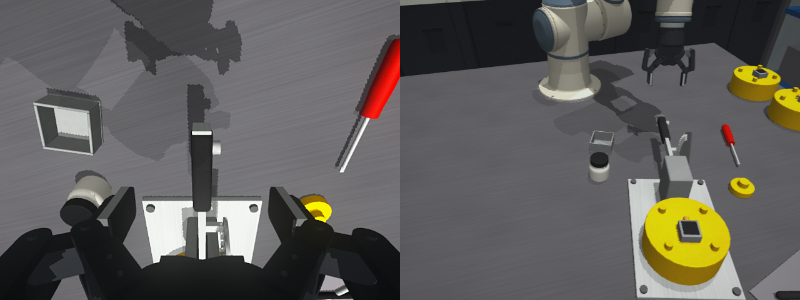

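The lever is level at rest (grip at (203,170)), the button is out again at (216,148), the bystanders are in place and the gripper is clear.

```bash
python3 -c "
from workcell import manip
print(manip.hand_in())"
```

```text
the job is handed in; nothing more can be done
None
```

The brake check is done and handed in: the brake bit at about 0.2 rad, and I stopped at the 0.5 rad notch with the pull up by about 10 N (peak about 11–12 N). The ratchet alone held the lever there. I then squeezed the button in, lowered the lever slowly to rest and let go, with the other things on the bench left in place, in about 35 s.

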